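# Jig a slotted base plate and hold a lug through it for tacking

## Task

Lay the loose slotted steel plate flat and square in the pocket of the welding jig (set it down, do not drop it) and let go of it. Then lift the narrow T-shaped lug out of its wooden stand, pass its blade down through the slot of the seated plate until the end stands out below the plate's underside, and hold it there, upright, for tacking: its shoulder must stay clear of the plate, nothing but the gripper carries it, it must not lean hard on the plate, and the program finishes while still holding it. Leave the wide lug and the other things on the bench where they are.

Things in the scene. Friction and masses are not known exactly. Their poses are not given: they have to be found in the camera images.
- plate: Loose flat steel plate, about 0.5 kg: 110 (x) by 60 (y) by 16 mm (z), with one straight through slot in its middle, 34 mm long (x) and 12 mm wide (y), mouth chamfered 1.5 mm. It starts flat on the bench. Origin: centre of the underside, z up; a half turn about z makes no difference.
- jig: Fixed steel welding jig, 150 (x) by 106 (y) by 60 mm tall. On top a pocket for the plate, 114 (x; its sloped end stops open to 120 at the top) by 63.4 mm (y): floor 50 mm above the bench, stops 10 mm high at both x ends and near the corners of the y sides. The middle 70 mm of each y side is open at floor level for fingers. A window 70 (x) by 40 mm (y) goes through the floor. Origin: on the bench below the centre, z up.
- jig_seat (a point): Centre of the jig's pocket floor (50 mm above the bench), axes as the jig's: where the plate's origin belongs, plate x along jig x, either way round. The seated plate stands 6 mm above the stops.
- lug: Narrow T-shaped lug of 10 mm (y) flat steel, 0.3 kg, upright in a wooden stand, blade down. Blade 30 mm wide (x), 48 mm long, its last 4 mm slimmed to 26 by 6 mm; head 48 to 110 mm up, 50 mm wide, with an eye at 92 to 104 mm. Origin: centre of the blade's lower end, z up; a half turn makes no difference. Pinch the head across y, 70 to 90 mm up. In the slot: 2 mm total play in y, 4 mm in x.
- lug_shoulder (a point): Point on the lug in the middle of its shoulder (the undersides of the head, 10 mm each side of the blade), 48 mm above the blade's lower end.
- stand: Fixed wooden block 100 mm (x) by 50 mm (y) by 60 mm tall with a slot 34 by 13 mm through its top, in which the narrow lug hangs on its shoulder (end of the blade 12 mm above the bench, head 60 to 122 mm above it, width along the block's x). Origin: centre of the underside.
- wide_lug: A second lug of the same steel and shape but wider (blade 46 mm, head 66 mm wide): too wide for the slot. It hangs in a wooden stand just like the narrow one's; either may be the inner or the outer one. Origin: centre of the lower end of the blade. Leave it.
- stud_tub: Bystander: round yellow tub of copper studs, 86 mm across, 55 mm tall. Origin: centre of the underside.
- hammer: Bystander: hammer lying on the bench. Origin: underside, near its middle.
- pliers: Bystander: steel locking pliers lying on the bench, about 180 mm long. Origin: underside, near the jaw.
- square: Bystander: right-angled magnetic square lying on the bench, 100 by 100 mm, 18 mm tall. Origin: underside.
- marker: Bystander: white paint marker with a black cap lying on the bench, 130 mm long, 17 mm thick. Origin: underside.
- angle_offcut: Bystander: short offcut of steel angle, 70 by 50 by 50 mm. Origin: underside of its flat leg.
Things that resemble listed ones, but are neither listed nor needed, are in the scene too. What is shaped like the lug but green or pink is not meant.

How it is judged:
By the outcome, as a careful person would: the job done as asked, in the order asked, and still so for the second after the job is handed in, while the arm keeps its last pose, push and grip.
It also fails if it takes over 64 s, if anything falls off the work surface, if the arm or the gripper's body presses on something with over 40 N, if the wrist force passes 120 N, or if a joint passes its speed limit or range.

## Robot

A 6-joint arm with a two-finger parallel gripper is mounted at the origin on the work surface. World frame = base frame: x ahead of the robot, y to its left, z up, the work surface at z = 0. Lengths are in mm, angles in rad, forces in N, time in s.
With the tool pointing down it reaches from about 275 to 725 mm from the base axis. Payload 5.6 kg.
Tool frame: the origin (TCP) lies between the finger pads; the fingertips stand 19 mm ahead of it and the grasp point (between the pads) is the TCP (manip.tip_reach is the x of the fingertips in the tool frame, in mm); x points along the fingers, y is the direction in which the jaws open and shut, and the axes are right-handed (so a half turn about x gives the same grasp; the last joint's range is limited). The gripper opens to 85 mm and grips with 20 to 120 N. Pads are 22 mm wide; open, the fingers measure 114 mm over their backs; the gripper's body (76 mm by 85 mm) begins 54 mm behind the grasp point. The pads swing forward as they close: fully open they stand 13 mm farther back than shut.
Start: joints at [1.602, 0.255, 0.108, 0, -1.424, -0.285], TCP at [138.069, 532.381, 250.283] pointing down, gripper open.
Joint ranges: [-2.95, 2.95], [-1.21, 1.97], [-1.09, 1.5], [-2.87, 1.71], [-2.94, -0.07], [-3.05, 3.05]. Speed limits (rad/s): [2.57, 2.57, 3.14, 3.14, 3.14, 3.14].

## Interface

Orientations are given as a 3x3 rotation matrix whose columns are the frame's x, y, z axes.
In Python, from station import manip, optics gives the robot as it stands.
- The arm moves only by the tool step_arm, never from a script. Its argument "commands" is a list of rows, each an object with "gripper": the closure, from -1 (fully open) to 1 (shut); "linear": the shift along the tool's x, y, z in m, a list of three; "yaw": the turn about the tool's x in rad. A call has exactly 10 rows; each row shifts and turns the pose as measured when the row begins, along the tool's axes as they then stand; what a row does not reach is not made up. A row lasts 1/12 s, in which the tool goes at most 41.7 mm and 7.16 degrees, less where a joint would pass 70% of its speed; a pose out of reach is approached as far as the arm can. A call is refused whole if a number of a shift passes 0.0417 or a number of a turn 0.125, either way. A call with a gripper value outside its range is refused whole. The fingers move at their own pace and stop on an object; the grip force is fixed at half the most. Time passes only in rows, so rows that do not move let the fingers close, or fill a call up. It gives the time, the measured TCP pose, the force and the opening at its end, in the units of the state.
- manip.sense(): the state, without advancing time (a new reading comes with each control period).
- optics.snapshot(name): name is "scene" or "top" or "wrist"; returns a dict with "img" (384x512x3 uint8, blue, green, red), "camera_matrix" (3x3 intrinsics, pixels), "view" (4x4, takes a point from world to camera coordinates). Camera axes: x right, y down, z forward; pixel columns grow to the right and rows downward; lengths in mm; the calibration is good to about 2 mm. The wrist camera is an equidistant fisheye: a pixel r from the principal point sees the ray r / f radians off the axis. A picture is of the moment at which its call begins. There is no depth.
- manip.close_job(): hands the job in, once; it reports no verdict.
The state is a dict: "time": time; "q": joint angles; "joint_vel": joint speeds; "joint_torque": joint torques, N m; "tool_pos": TCP position; "eef_rot": TCP orientation; "ft_force": force on the tool from outside, world axes, zero at the start; "moment": the same for the moment, N m; "grip_width": finger opening in mm.
Only numpy, scipy, OpenCV 4.12 (cv2) and the standard library are available. Lean on these libraries where they do the work, as an engineer would, in place of code of your own. Each camera call takes 0.05 s, during which the arm holds its last target. There are 200 camera calls.

## Working session

There is one attempt and no reset: what is moved stays moved. The work goes in short steps, Python scripts to look and compute and a tool call to move; the robot and the scene stay as the last step left them, time stands still between calls to the robot, and variables do not carry over. Pictures are saved under pics/ and viewed, about 8 in all and at most 12, crops included, and the job is handed in when it is done.

Besides the shell and the picture viewer there is one more tool, called after "Call:" as a command line: name --argument value ..., lists and objects as JSON in quotes. step_arm: Moves the arm, as the interface text tells. Its arguments: {"type":"object","properties":{"commands":{"type":"array","items":{"type":"object","properties":{"gripper":{"type":"number"},"linear":{"type":"array","items":{"type":"number"}},"yaw":{"type":"number"}}}}},"required":["commands"]}

```bash
ls; mkdir -p pics
cat > h.py <<'E'
from station import manip, optics
import numpy as np, cv2
def snap(n,f=None):
    s=optics.snapshot(n)
    if f: cv2.imwrite('pics/'+f,s['img'])
    return s
def ray(s,u,v,z,fish=False):
    K=np.array(s['camera_matrix']);V=np.array(s['view'])
    x=(u-K[0,2])/K[0,0];y=(v-K[1,2])/K[1,1]
    if fish:
        r=np.hypot(x,y);k=np.sin(r)/r if r>0 else 1
        d=np.array([x*k,y*k,np.cos(r)])
    else: d=np.array([x,y,1.])
    R=V[:3,:3];c=-R.T@V[:3,3];d=R.T@d
    return c+d*(z-c[2])/d[2]
E
python3 - <<'E'
from h import *
a=snap('scene');b=snap('top');
import pickle
pickle.dump((a,b),open('s0.pkl','wb'))
cv2.imwrite('pics/top0.png',cv2.resize(b['img'],(800,600),interpolation=cv2.INTER_CUBIC))
cv2.imwrite('pics/scene0.png',cv2.resize(a['img'],(800,600),interpolation=cv2.INTER_CUBIC))
for s in(a,b):
    V=np.array(s['view']);print(np.round(s['camera_matrix'],1).tolist(),np.round(-V[:3,:3].T@V[:3,3]),np.round(V[:3,:3],2).tolist())
print(manip.sense())
E
```

```text
pics
[[430.5, 0.0, 261.4], [0.0, 430.5, 190.6], [0.0, 0.0, 1.0]] [1206. -474.  860.] [[0.5, 0.87, -0.01], [0.6, -0.36, -0.71], [-0.62, 0.34, -0.7]]
[[443.7, 0.0, 259.8], [0.0, 443.7, 190.6], [0.0, 0.0, 1.0]] [ 381.  -88. 1102.] [[0.01, -1.0, 0.0], [-0.99, -0.01, -0.13], [0.13, 0.0, -0.99]]
{'time': 0.1, 'q': array([ 1.60158946e+00,  2.55697604e-01,  1.07107121e-01, -4.28067766e-04,
       -1.42391968e+00, -2.84607738e-01]), 'joint_vel': array([ 1.02309878e-03, -2.12369747e-03,  2.47351147e-03,  1.16842661e-03,
        2.84860796e-05,  1.74826200e-03]), 'joint_torque': array([-2.78650565e-03, -3.87606204e+01,  2.38474685e+01,  5.37780359e+00,
       -3.72155409e-03,  7.89329476e-06]), 'tool_pos': array([137.94133101, 531.98050076, 249.4695452 ]), 'eef_rot': array([[-3.70492423e-04, -2.51158828e-01, -9.67945818e-01],
       [-1.72604574e-03, -9.67944282e-01,  2.51159090e-01],
       [-9.99998442e-01,  1.76377129e-03, -7.48956029e-05]]), 'ft_force': array([ 0.04346877, -0.31885348, -0.41626236]), 'moment': array([0.01275938, 0.03298355, 0.02391085]), 'grip_width': 85.5394592142298}
```

View pics/top0.png

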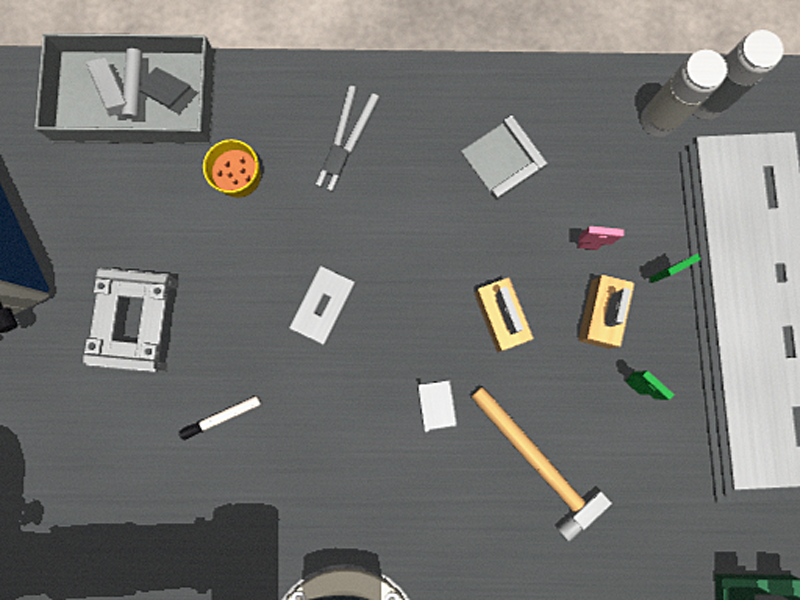

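View pics/scene0.png

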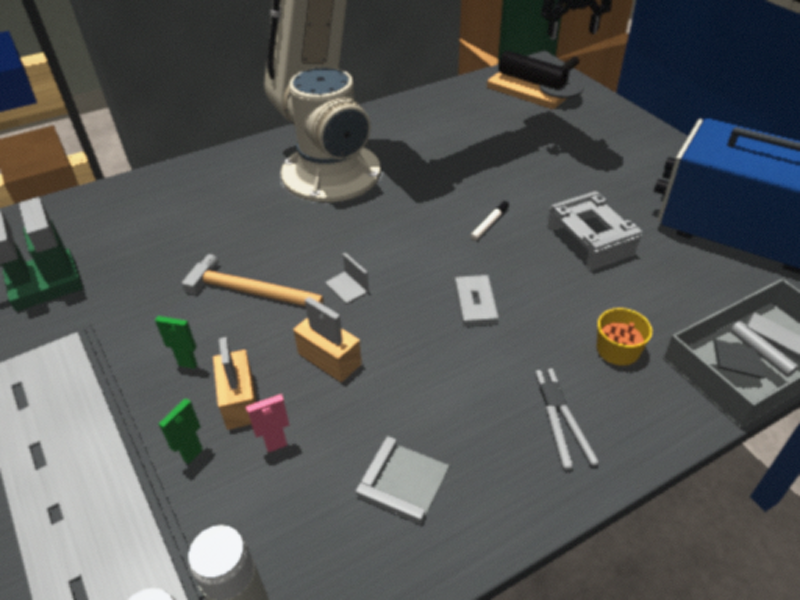

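The top view (800 px wide) shows the plate at (322,305), the jig at (128,320), and the stands at (503,313) and (607,311). The outer lug's head looks narrower, so next I measure both.

Run:
```python
from h import *
import pickle
a,b=pickle.load(open('s0.pkl','rb'))
im=b['img'];g=cv2.cvtColor(im,cv2.COLOR_BGR2GRAY);hsv=cv2.cvtColor(im,cv2.COLOR_BGR2HSV)
def meas(mask,roi,z,name):
    u0,v0,u1,v1=[int(t*.64) for t in roi]
    m=np.zeros_like(mask);m[v0:v1,u0:u1]=mask[v0:v1,u0:u1]
    cs,_=cv2.findContours(m,cv2.RETR_EXTERNAL,cv2.CHAIN_APPROX_NONE)
    c=max(cs,key=cv2.contourArea)
    P=np.array([ray(b,p[0][0],p[0][1],z)[:2] for p in c],np.float32)
    r=cv2.minAreaRect(P);bx=cv2.boxPoints(r)
    e=[bx[1]-bx[0],bx[2]-bx[1]];e=max(e,key=np.linalg.norm);print(name,np.round(r[0],1),np.round(r[1],1),'long axis deg',np.round(np.degrees(np.arctan2(e[1],e[0])),1))
br=((g>150)*255).astype(np.uint8)
meas(br,(280,260,365,350),16,'plate')
meas(br,(75,260,185,375),60,'jig')
wood=(((hsv[...,1]>70)&(hsv[...,0]<30)&(g>150))*255).astype(np.uint8)
wood=cv2.morphologyEx(wood,cv2.MORPH_CLOSE,np.ones((9,9)))
meas(wood,(470,270,540,355),60,'inner')
meas(wood,(575,270,640,350),60,'outer')
c=np.hstack([cv2.resize(im[170:230,295:355],(400,400),interpolation=cv2.INTER_CUBIC),cv2.resize(im[165:225,365:425],(400,400),interpolation=cv2.INTER_CUBIC)])
d=np.hstack([cv2.resize(a['img'][185:245,175:235],(200,200)),cv2.resize(a['img'][210:270,120:180],(200,200)),cv2.resize(im[165:245,45:125],(400,200*2))[100:300]])
cv2.imwrite('pics/c1.png',np.vstack([c,d]))
```

```text
plate [511.4  46.4] [ 60.3 110. ] long axis deg -24.8
jig [481.5 335.9] [109.7 113.2] long axis deg -4.9
inner [ 496.1 -236.8] [99.9 51.5] long axis deg 21.1
outer [ 503.4 -396.5] [ 51.2 100.3] long axis deg -13.8
```

View pics/c1.png

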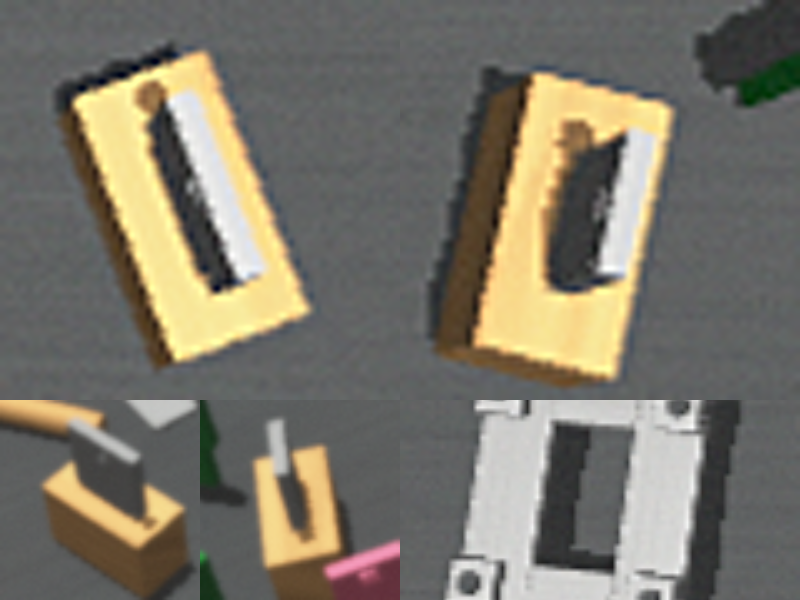

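The outer head spans about 48 mm, so it is the narrow lug. The inner one is about 64 mm. First I go over the jig for a close look on the way to the plate.

Call:
step_arm --commands '[{"gripper": -1,"linear": [0,0.0104,-0.0381],"yaw": 0},{"gripper": -1,"linear": [0,0.0104,-0.0381],"yaw": 0},{"gripper": -1,"linear": [0,0.0104,-0.0381],"yaw": 0},{"gripper": -1,"linear": [0,0.0104,-0.0381],"yaw": 0},{"gripper": -1,"linear": [0,0.0104,-0.0381],"yaw": 0},{"gripper": -1,"linear": [0,0.0104,-0.0381],"yaw": 0},{"gripper": -1,"linear": [0,0.0104,-0.0381],"yaw": 0},{"gripper": -1,"linear": [0,0.0104,-0.0381],"yaw": 0},{"gripper": -1,"linear": [0,0.0104,-0.0381],"yaw": 0},{"gripper": -1,"linear": [0,0,0],"yaw": 0}]'

```text
time: 0.93
tool_pos: [456.0, 347.2, 243.3]
eef_rot: [[-0.006, -0.243, -0.97], [-0.011, -0.97, 0.243], [-1.0, 0.012, 0.004]]
ft_force: [-1.4, 0.1, -0.9]
grip_width: 85.4
```

Run:
```python
from h import *
import pickle
s=manip.sense();print(s['time'],s['tool_pos'],s['eef_rot'].round(3).tolist(),manip.tip_reach)
w=snap('wrist');pickle.dump(w,open('w1.pkl','wb'))
print(np.round(w['camera_matrix'],1).tolist())
V=w['view'];print(np.round(-V[:3,:3].T@V[:3,3]),V[:3,:3].round(2).tolist())
cv2.imwrite('pics/w1.png',cv2.resize(w['img'],(800,600),interpolation=cv2.INTER_CUBIC))
```

```text
0.9333 [455.99808212 347.24809817 243.34900709] [[-0.006, -0.243, -0.97], [-0.011, -0.97, 0.243], [-1.0, 0.012, 0.004]] 19.0
[[297.3, 0.0, 253.8], [0.0, 297.3, 191.9], [0.0, 0.0, 1.0]]
[536. 329. 366.] [[-0.24, -0.97, 0.01], [-0.92, 0.24, 0.32], [-0.31, 0.07, -0.95]]
```

View pics/w1.png

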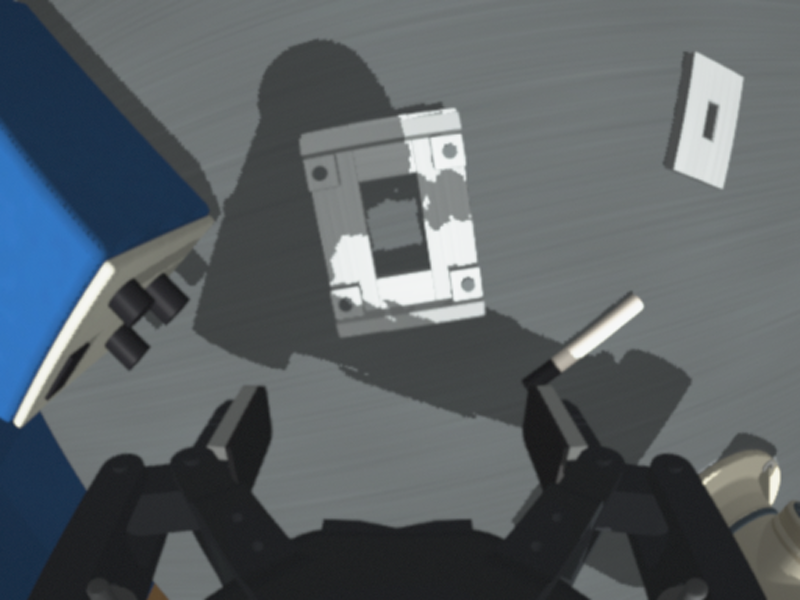

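The wrist view shows the jig. Its window corners are near (360,182), (417,173), (430,270) and (377,279), and the four post holes are near (319,173), (450,151), (468,284) and (346,304). The plate is at (708,120).

Run:
```python
from h import *
import pickle
w=pickle.load(open('w1.pkl','rb'));a,b=pickle.load(open('s0.pkl','rb'))
f=.64
H=np.array([ray(w,u*f,v*f,60,True)[:2] for u,v in [(319,173),(450,151),(468,284),(346,304)]])
W=np.array([ray(w,u*f,v*f,50,True)[:2] for u,v in [(360,182),(417,173),(430,270),(377,279)]])
P=np.array([ray(w,u*f,v*f,16,True)[:2] for u,v in [(694,52),(743,77),(723,188),(674,168)]])
ang=lambda d:np.degrees(np.arctan2(d[1],d[0]))
for n,Q in (('holes',H),('win',W),('plate',P)):
    e1=Q[1]-Q[0]+Q[2]-Q[3];e2=Q[0]-Q[3]+Q[1]-Q[2]
    print(n,Q.mean(0).round(1),ang(e1).round(1),ang(e2).round(1),np.linalg.norm(e1)/2,np.linalg.norm(e2)/2)
# top view: jig window & posts
T=[(95,285),(158,290),(150,351),(92,345)]
H=np.array([ray(b,u*f,v*f,60)[:2] for u,v in [(100.5,286.5),(157,292),(148.5,350.5),(92.5,345.5)]])
print(H.mean(0),ang(H[0]-H[3]),ang(H[1]-H[2]))
im=cv2.resize(b['img'][165:245,45:125],(560,560),interpolation=cv2.INTER_CUBIC)
cv2.imwrite('pics/j.png',im)
```

```text
holes [483.  338.8] -94.7 -4.6 86.59137064400367 92.2164649147411
win [482.9 338.6] -94.8 -5.5 38.50267116365097 69.09685312175
plate [512.6  46.7] -114.7 -24.6 60.84481302122569 108.3829099549397
[481.09256165 337.40317058] -3.7257624325698977 -4.8827355797336995
```

View pics/j.png

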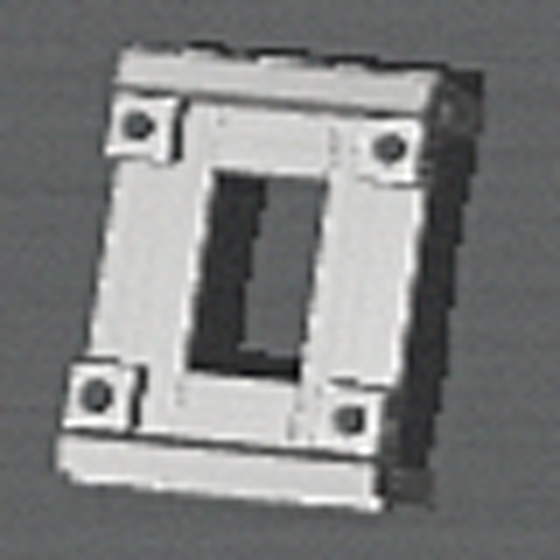

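Call:
step_arm --commands '[{"gripper": -1,"linear": [0.014,0.034,-0.0155],"yaw": 0},{"gripper": -1,"linear": [0.014,0.034,-0.0155],"yaw": 0},{"gripper": -1,"linear": [0.014,0.034,-0.0155],"yaw": 0},{"gripper": -1,"linear": [0.014,0.034,-0.0155],"yaw": 0},{"gripper": -1,"linear": [0.014,0.034,-0.0155],"yaw": 0},{"gripper": -1,"linear": [0.014,0.034,-0.0155],"yaw": 0},{"gripper": -1,"linear": [0.014,0.034,-0.0155],"yaw": 0},{"gripper": -1,"linear": [0.014,0.034,-0.0155],"yaw": 0},{"gripper": -1,"linear": [0,0,0],"yaw": 0.09},{"gripper": -1,"linear": [0,0,0],"yaw": 0.09}]'

```text
time: 1.82
tool_pos: [503.1, 48.4, 125.1]
eef_rot: [[-0.014, -0.408, -0.913], [-0.008, -0.913, 0.408], [-1.0, 0.013, 0.009]]
ft_force: [0.7, 0.1, 0.7]
grip_width: 85.2
```

Run:
```python
from h import *
import pickle
s=manip.sense();R=s['eef_rot'];p=s['tool_pos'];print(s['time'],p,R.round(4).tolist(),s['joint_vel'].round(3))
w=snap('wrist');pickle.dump(w,open('w2.pkl','wb'))
g=cv2.cvtColor(w['img'],cv2.COLOR_BGR2GRAY)
m=((g>150)*255).astype(np.uint8)
cs,_=cv2.findContours(m,cv2.RETR_EXTERNAL,cv2.CHAIN_APPROX_NONE)
cv2.imwrite('pics/w2.png',w['img'])
for c in cs:
    if cv2.contourArea(c)<300: continue
    P=np.array([ray(w,*q[0],16,True)[:2] for q in c],np.float32)
    r=cv2.minAreaRect(P);bx=cv2.boxPoints(r);e=max([bx[1]-bx[0],bx[2]-bx[1]],key=np.linalg.norm)
    print(np.round(r[0],1),np.round(r[1],1),np.degrees(np.arctan2(e[1],e[0])).round(1), c.reshape(-1,2).mean(0), 'tool delta',(R.T@np.array([*(np.array(r[0])-p[:2]),0])).round(1))
print('jaw',np.degrees(np.arctan2(R[1,1],R[0,1])))
```

```text
1.8167 [503.12344736  48.40793821 125.11422959] [[-0.0137, -0.4078, -0.913], [-0.0076, -0.913, 0.4079], [-0.9999, 0.0125, 0.0094]] [-0.055  0.014 -0.054 -0.005  0.014 -1.035]
[492.  393.4] [ 98.7 163.6] -67.0 [ 21.16768293 295.36280488] tool delta [  -2.5 -310.5  150.9]
[ 341.6 -142.2] [129.2  41.5] 15.1 [460.46632124 246.78238342] tool delta [  3.7 239.9  69.7]
[491.   57.4] [61.4 61.9] -25.1 [250.59581882 212.        ] tool delta [ 0.1 -3.2 14.7]
[543.9  10.3] [21.2 24.6] -23.9 [276.88888889 128.70707071] tool delta [ -0.3  18.2 -52.8]
[743.6 195.9] [38.9 99.1] -22.3 [10.1171875 44.9921875] tool delta [  -4.4 -232.7 -159.4]
jaw -114.06656955556579
```

View pics/w2.png

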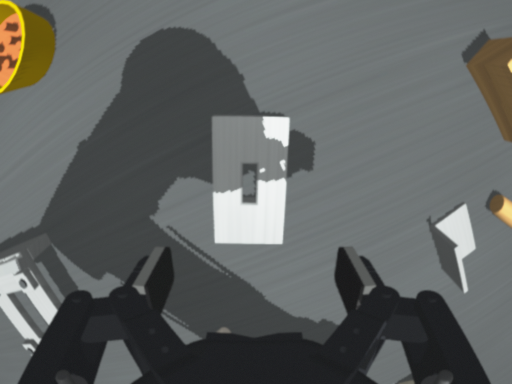

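The wrist view shows the plate with corners near (212,116), (290,117), (282,244) and (214,243). It is centred between the fingers and aligned with them.

Run:
```python
from h import *
import pickle
w=pickle.load(open('w2.pkl','rb'))
P=np.array([ray(w,u,v,16,True)[:2] for u,v in [(212,116),(290,117),(282,244),(214,243)]])
c=P.mean(0);e=P[0]-P[3]+P[1]-P[2]
s=manip.sense();R=s['eef_rot'];p=s['tool_pos']
print(c,np.degrees(np.arctan2(e[1],e[0])),np.linalg.norm(e)/2,p,R.round(4).tolist(),s['joint_vel'].round(3),(R.T@np.array([*(c-p[:2]),0])).round(1),np.degrees(np.arctan2(R[1,1],R[0,1])))
```

```text
[513.03884738  46.75034979] -25.689573956242242 110.58779812685678 [502.56696593  48.55806583 124.76500851] [[-0.0149, -0.4125, -0.9109], [-0.0078, -0.9109, 0.4126], [-0.9999, 0.0133, 0.0104]] [ 0.031 -0.004  0.013 -0.002 -0.006  0.201] [ -0.1  -2.7 -10.3] -114.36157676296449
```

Call:
step_arm --commands '[{"gripper": -1,"linear": [0.0125,-0.0005,-0.0014],"yaw": 0.01},{"gripper": -1,"linear": [0.0125,-0.0005,-0.0014],"yaw": 0},{"gripper": -1,"linear": [0.0125,-0.0005,-0.0014],"yaw": 0},{"gripper": -1,"linear": [0.0125,-0.0005,-0.0014],"yaw": 0},{"gripper": -1,"linear": [0.0125,-0.0005,-0.0014],"yaw": 0},{"gripper": -1,"linear": [0.0125,-0.0005,-0.0014],"yaw": 0},{"gripper": -1,"linear": [0.0125,-0.0005,-0.0014],"yaw": 0},{"gripper": -1,"linear": [0.01,-0.0005,-0.0014],"yaw": 0},{"gripper": -1,"linear": [0,0,0],"yaw": 0},{"gripper": -1,"linear": [0,0,0],"yaw": 0}]'

```text
time: 2.7
tool_pos: [511.6, 55.9, 24.1]
eef_rot: [[-0.013, -0.396, -0.918], [-0.005, -0.918, 0.397], [-1.0, 0.01, 0.01]]
ft_force: [0.1, 0.3, 0.6]
grip_width: 85.4
```

Call:
step_arm --commands '[{"gripper": -1,"linear": [0,0.0026,-0.0016],"yaw": 0.015},{"gripper": -1,"linear": [0,0.0026,-0.0016],"yaw": 0.015},{"gripper": -1,"linear": [0,0.0026,-0.0016],"yaw": 0},{"gripper": -1,"linear": [0,0,0],"yaw": 0},{"gripper": -1,"linear": [0,0,0],"yaw": 0},{"gripper": -1,"linear": [0,0,0],"yaw": 0},{"gripper": -1,"linear": [0,0,0],"yaw": 0},{"gripper": -1,"linear": [0,0,0],"yaw": 0},{"gripper": -1,"linear": [0,0,0],"yaw": 0},{"gripper": -1,"linear": [0,0,0],"yaw": 0}]'

```text
time: 3.53
tool_pos: [514.7, 46.8, 27.7]
eef_rot: [[-0.007, -0.425, -0.905], [-0.003, -0.905, 0.425], [-1.0, 0.006, 0.005]]
ft_force: [-0.9, 0.9, -0.0]
grip_width: 85.3
```

Run:
```python
from h import *
import time
for i in range(3):
    s=manip.sense();R=s['eef_rot'];print(s['time'],s['tool_pos'],s['joint_vel'].round(3),np.degrees(np.arctan2(R[1,1],R[0,1])))
    w=snap('wrist')
s=manip.sense();print(s['time'],s['tool_pos'],s['joint_vel'].round(3),s['ft_force'])
```

```text
3.5333 [514.70271627  46.81856413  27.73446072] [ 0.001 -0.001 -0.001  0.001  0.     0.001] -115.1399273400183
3.5833 [514.73006816  46.82914066  27.71559802] [ 0.001  0.    -0.001  0.     0.    -0.   ] -115.13519290925967
3.6333 [514.69387726  46.8167007   27.69734492] [ 0.001  0.    -0.001 -0.     0.    -0.001] -115.13626686165227
3.6833 [514.70385712  46.84265384  27.68729772] [-0.001  0.001  0.001 -0.     0.001 -0.001] [ 0.75527205 -0.14288802 -0.21898421]
```

Call:
step_arm --commands '[{"gripper": -1,"linear": [0.0025,0,0.0008],"yaw": 0},{"gripper": -1,"linear": [0.0025,0,0.0008],"yaw": 0},{"gripper": 1,"linear": [0,0,0],"yaw": 0},{"gripper": 1,"linear": [0,0,0],"yaw": 0},{"gripper": 1,"linear": [0,0,0],"yaw": 0},{"gripper": 1,"linear": [0,0,0],"yaw": 0},{"gripper": 1,"linear": [0,0,0],"yaw": 0},{"gripper": 1,"linear": [0,0,0],"yaw": 0},{"gripper": 1,"linear": [0,0,0],"yaw": 0},{"gripper": 1,"linear": [0,0,0],"yaw": 0}]'

```text
time: 4.52
tool_pos: [512.9, 47.5, 22.4]
eef_rot: [[-0.007, -0.424, -0.906], [-0.004, -0.906, 0.424], [-1.0, 0.007, 0.005]]
ft_force: [-0.1, 0.2, 0.6]
grip_width: 57.9
```

Call:
step_arm --commands '[{"gripper": 1,"linear": [-0.01,0,0],"yaw": 0},{"gripper": 1,"linear": [-0.015,0,0],"yaw": 0},{"gripper": 1,"linear": [-0.02,0,0],"yaw": 0},{"gripper": 1,"linear": [-0.02,0,0],"yaw": 0},{"gripper": 1,"linear": [-0.02,0,0],"yaw": 0},{"gripper": 1,"linear": [-0.01,0,0],"yaw": 0},{"gripper": 1,"linear": [0,0,0],"yaw": 0},{"gripper": 1,"linear": [0,0,0],"yaw": 0},{"gripper": 1,"linear": [0,0,0],"yaw": 0},{"gripper": 1,"linear": [0,0,0],"yaw": 0}]'

```text
time: 5.35
tool_pos: [504.1, 46.5, 114.7]
eef_rot: [[-0.031, -0.429, -0.903], [-0.006, -0.903, 0.429], [-0.999, 0.018, 0.026]]
ft_force: [0.2, -0.3, -6.6]
grip_width: 58.2
```

```bash
cat >> h.py <<'E'
def to(x,y,z,jaw):
    s=manip.sense();R=s['eef_rot'];p=s['tool_pos']
    j=np.degrees(np.arctan2(R[1,1],R[0,1]));dj=(jaw-j+90)%180-90
    print('t',s['time'],'p',p.round(1),'tilt',R[:2,0].round(4),'jaw',j.round(2),'yaw cmd',np.radians(-dj).round(4),'d',(np.array([x,y,z])-p).round(1),'tool d',(R.T@(np.array([x,y,z])-p)).round(1),'F',s['ft_force'].round(1),'g',round(s['grip_width'],1),'q',s['q'].round(2))
E
python3 - <<'E'
from h import *
to(482.5,338.3,125,-94.8)
E
```

```text
t 5.35 p [504.1  46.5 114.7] tilt [-0.0314 -0.0055] jaw -115.39 yaw cmd -0.3593 d [-21.6 291.8  10.3] tool d [ -11.2 -254.1  144.9] F [ 0.2 -0.3 -6.6] g 58.2 q [ 0.4   0.28 -0.22 -0.01 -1.11  0.73]
```

Call:
step_arm --commands '[{"gripper": 1,"linear": [-0.001,-0.02,0.0114],"yaw": 0},{"gripper": 1,"linear": [-0.001,-0.03,0.0171],"yaw": 0},{"gripper": 1,"linear": [-0.001,-0.033,0.0188],"yaw": 0},{"gripper": 1,"linear": [-0.001,-0.033,0.0188],"yaw": 0},{"gripper": 1,"linear": [-0.001,-0.033,0.0188],"yaw": 0},{"gripper": 1,"linear": [-0.001,-0.033,0.0188],"yaw": 0},{"gripper": 1,"linear": [-0.001,-0.033,0.0188],"yaw": 0},{"gripper": 1,"linear": [-0.001,-0.02,0.0114],"yaw": 0},{"gripper": 1,"linear": [-0.001,-0.01,0.0057],"yaw": 0},{"gripper": 1,"linear": [0,0,0],"yaw": 0}]'

```text
time: 6.18
tool_pos: [475.8, 336.2, 108.3]
eef_rot: [[-0.052, -0.434, -0.899], [-0.018, -0.9, 0.435], [-0.998, 0.039, 0.039]]
ft_force: [-0.9, -0.3, -6.0]
grip_width: 57.9
```

Call:
step_arm --commands '[{"gripper": 1,"linear": [0,0,0],"yaw": -0.06},{"gripper": 1,"linear": [0,0,0],"yaw": -0.06},{"gripper": 1,"linear": [0,0,0],"yaw": -0.06},{"gripper": 1,"linear": [0,0,0],"yaw": -0.06},{"gripper": 1,"linear": [0,0,0],"yaw": -0.06},{"gripper": 1,"linear": [0,0,0],"yaw": -0.04},{"gripper": 1,"linear": [0,0,0],"yaw": 0},{"gripper": 1,"linear": [0,0,0],"yaw": 0},{"gripper": 1,"linear": [0,0,0],"yaw": 0},{"gripper": 1,"linear": [0,0,0],"yaw": 0}]'

```text
time: 7.02
tool_pos: [472.5, 325.8, 98.8]
eef_rot: [[-0.068, -0.1, -0.993], [-0.034, -0.994, 0.103], [-0.997, 0.04, 0.064]]
ft_force: [-0.3, -0.4, -6.0]
grip_width: 58.0
```

Run:
```python
from h import *
to(482.5,338.3,125,-94.8)
import pickle
w=snap('wrist','w3.png');pickle.dump(w,open('w3.pkl','wb'))
```

```text
t 7.0167 p [472.5 325.8  98.8] tilt [-0.0677 -0.0336] jaw -95.76 yaw cmd -0.0168 d [10.  12.5 26.2] tool d [-27.2 -12.3  -7. ] F [-0.3 -0.4 -6. ] g 58.0 q [ 0.86  0.44 -0.01 -0.03 -1.19  0.62]
```

View pics/w3.png

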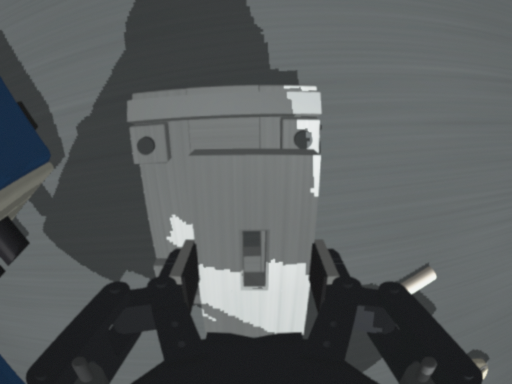

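The wrist view shows the held plate, slot at (254,262), over the jig with its far stop at v≈105. The tool has sagged and tilted about 0.07 rad under load. Pressing the plate down should level it, so I correct sideways first.

Call:
step_arm --commands '[{"gripper": 1,"linear": [-0.003,-0.0036,-0.0025],"yaw": -0.009},{"gripper": 1,"linear": [-0.003,-0.0036,-0.0025],"yaw": -0.009},{"gripper": 1,"linear": [-0.003,-0.0036,-0.0025],"yaw": 0},{"gripper": 1,"linear": [-0.003,-0.0036,-0.0025],"yaw": 0},{"gripper": 1,"linear": [-0.001,0,0],"yaw": 0},{"gripper": 1,"linear": [-0.001,0,0],"yaw": 0},{"gripper": 1,"linear": [-0.001,0,0],"yaw": 0},{"gripper": 1,"linear": [-0.001,0,0],"yaw": 0},{"gripper": 1,"linear": [-0.001,0,0],"yaw": 0},{"gripper": 1,"linear": [-0.001,0,0],"yaw": 0}]'

```text
time: 7.9
tool_pos: [486.5, 341.9, 117.3]
eef_rot: [[-0.067, -0.081, -0.994], [-0.033, -0.996, 0.084], [-0.997, 0.039, 0.064]]
ft_force: [0.3, 0.3, -5.9]
grip_width: 57.9
```

Run:
```python
from h import *
to(484,339.2,85,-94.8)
import pickle
w=snap('wrist','w4.png');pickle.dump(w,open('w4.pkl','wb'))
cv2.imwrite('pics/w4c.png',cv2.resize(w['img'][70:330,120:380],(600,600),interpolation=cv2.INTER_CUBIC))
```

```text
t 7.9 p [486.5 341.9 117.3] tilt [-0.0673 -0.0333] jaw -94.67 yaw cmd 0.0023 d [ -2.5  -2.7 -32.3] tool d [32.5  1.7  0.2] F [ 0.3  0.3 -5.9] g 57.9 q [ 0.86  0.46  0.07 -0.03 -1.25  0.64]
```

View pics/w4c.png

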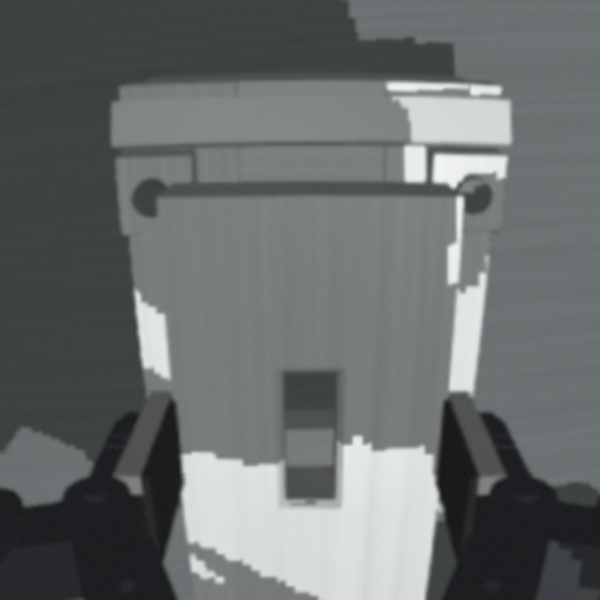

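The crop shows the plate's far top corners at (160,195) and (463,195), the jig hole centres near (150,197) and (480,192), and the jig end stop's corners at (111,143) and (512,143). The plate lies nearly on the jig's centre line.

Run:
```python
from h import *
import pickle
w=pickle.load(open('w4.pkl','rb'))
f=lambda u,v,z:ray(w,u/600*260+120,v/600*260+70,z,True)[:2]
a=f(160,195,107.4),f(463,195,107.4)
m=(a[0]+a[1])/2;d=a[0]-a[1];print('plate far top mid',m,np.linalg.norm(d),np.degrees(np.arctan2(d[1],d[0])))
h=f(150,197,60),f(478,193,60);d=h[0]-h[1];print('holes mid',(h[0]+h[1])/2,np.linalg.norm(d),np.degrees(np.arctan2(d[1],d[0])))
# frames
s=manip.sense();R=s['eef_rot'];p=s['tool_pos']
print('pred plate far mid',p+R@[6.4,0,-55])
j=np.radians(-4.8);print('pred holes mid',np.array([482.5,338.3])+46*np.array([np.cos(j),np.sin(j)]))
```

```text
plate far top mid [541.99346047 336.42164188] 59.206027758978905 84.68513831008136
holes mid [529.26669151 334.57950949] 88.17202009443072 85.4286319410861
pred plate far mid [540.91831717 337.19317329 107.69223573]
pred holes mid [528.33867153 334.45081921]
```

Call:
step_arm --commands '[{"gripper": 1,"linear": [0.003,0,0],"yaw": 0.002},{"gripper": 1,"linear": [0.006,0.0002,0],"yaw": 0},{"gripper": 1,"linear": [0.006,0.0002,0],"yaw": 0},{"gripper": 1,"linear": [0.006,0.0002,0],"yaw": 0},{"gripper": 1,"linear": [0.006,0.0002,0],"yaw": 0},{"gripper": 1,"linear": [0.003,0,0],"yaw": 0},{"gripper": 1,"linear": [0,0,0],"yaw": 0},{"gripper": 1,"linear": [-0.001,0,0],"yaw": 0},{"gripper": 1,"linear": [-0.001,0,0],"yaw": 0},{"gripper": 1,"linear": [-0.001,0,0],"yaw": 0}]'

```text
time: 8.78
tool_pos: [483.6, 339.1, 86.0]
eef_rot: [[-0.069, -0.084, -0.994], [-0.035, -0.996, 0.086], [-0.997, 0.041, 0.066]]
ft_force: [0.5, -0.4, -5.0]
grip_width: 57.8
```

Run:
```python
from h import *
to(484,339.5,73,-94.8)
```

```text
t 8.7833 p [483.6 339.1  86. ] tilt [-0.0695 -0.0355] jaw -94.81 yaw cmd -0.0001 d [  0.4   0.4 -13. ] tool d [12.9 -1.  -1.2] F [ 0.5 -0.4 -5. ] g 57.8 q [ 0.86  0.48  0.02 -0.03 -1.18  0.64]
```

Call:
step_arm --commands '[{"gripper": 1,"linear": [0.0015,-0.0001,-0.0001],"yaw": 0},{"gripper": 1,"linear": [0.0015,-0.0001,-0.0001],"yaw": 0},{"gripper": 1,"linear": [0.0015,-0.0001,-0.0001],"yaw": 0},{"gripper": 1,"linear": [0.0015,-0.0001,-0.0001],"yaw": 0},{"gripper": 1,"linear": [0.0015,-0.0001,-0.0001],"yaw": 0},{"gripper": 1,"linear": [0.0015,-0.0001,-0.0001],"yaw": 0},{"gripper": 1,"linear": [0.0015,-0.0001,-0.0001],"yaw": 0},{"gripper": 1,"linear": [0,0,0],"yaw": 0},{"gripper": 1,"linear": [0,0,0],"yaw": 0},{"gripper": 1,"linear": [0,0,0],"yaw": 0}]'

```text
time: 9.62
tool_pos: [484.6, 340.3, 76.3]
eef_rot: [[-0.067, -0.083, -0.994], [-0.033, -0.996, 0.086], [-0.997, 0.039, 0.064]]
ft_force: [-0.6, 0.6, -4.9]
grip_width: 58.3
```

Call:
step_arm --commands '[{"gripper": 1,"linear": [0.0015,0,0],"yaw": 0},{"gripper": 1,"linear": [0.0015,0,0],"yaw": 0},{"gripper": 1,"linear": [0.0015,0,0],"yaw": 0},{"gripper": 1,"linear": [0.0015,0,0],"yaw": 0},{"gripper": 1,"linear": [0.0015,0,0],"yaw": 0},{"gripper": 1,"linear": [0.0015,0,0],"yaw": 0},{"gripper": 1,"linear": [0.0015,0,0],"yaw": 0},{"gripper": 1,"linear": [0.0015,0,0],"yaw": 0},{"gripper": 1,"linear": [0,0,0],"yaw": 0},{"gripper": 1,"linear": [0,0,0],"yaw": 0}]'

```text
time: 10.45
tool_pos: [485.2, 340.4, 74.8]
eef_rot: [[-0.057, -0.08, -0.995], [-0.029, -0.996, 0.082], [-0.998, 0.033, 0.055]]
ft_force: [-0.4, -1.5, -1.3]
grip_width: 58.1
```

Run:
```python
from h import *
to(484,339.5,73,-94.8)
print(manip.sense()['moment'])
```

```text
t 10.45 p [485.2 340.4  74.8] tilt [-0.0572 -0.0289] jaw -94.59 yaw cmd 0.0037 d [-1.2 -0.9 -1.8] tool d [1.9 0.9 1. ] F [-0.4 -1.5 -1.3] g 58.1 q [ 0.86  0.49 -0.   -0.03 -1.14  0.64]
[-0.17332994  0.14003584 -0.05938994]
```

Call:
step_arm --commands '[{"gripper": 1,"linear": [0.003,0,0],"yaw": 0},{"gripper": 1,"linear": [0.003,0,0],"yaw": 0},{"gripper": 1,"linear": [0.003,0,0],"yaw": 0},{"gripper": 1,"linear": [0.003,0,0],"yaw": 0},{"gripper": 1,"linear": [0.003,0,0],"yaw": 0},{"gripper": 1,"linear": [0.003,0,0],"yaw": 0},{"gripper": 1,"linear": [0.003,0,0],"yaw": 0},{"gripper": 1,"linear": [0.003,0,0],"yaw": 0},{"gripper": 1,"linear": [0.003,0,0],"yaw": 0},{"gripper": 1,"linear": [0.003,0,0],"yaw": 0}]'

```text
time: 11.28
tool_pos: [485.5, 340.5, 72.6]
eef_rot: [[-0.04, -0.074, -0.996], [-0.02, -0.997, 0.074], [-0.999, 0.023, 0.038]]
ft_force: [-9.4, -3.4, 19.3]
grip_width: 57.9
```

Run:
```python
from h import *
to(484,339.5,73,-94.8)
print(manip.sense()['moment'])
```

```text
t 11.2833 p [485.5 340.5  72.6] tilt [-0.04   -0.0201] jaw -94.22 yaw cmd 0.0101 d [-1.5 -1.   0.4] tool d [-0.3  1.1  1.5] F [-9.4 -3.4 19.3] g 57.9 q [ 0.86  0.48 -0.03 -0.02 -1.11  0.64]
[-1.29659505  3.38053681 -0.25394515]
```

Call:
step_arm --commands '[{"gripper": 1,"linear": [0.003,0.0003,0.0005],"yaw": 0.005},{"gripper": 1,"linear": [0.003,0.0003,0.0005],"yaw": 0.005},{"gripper": 1,"linear": [0.003,0.0003,0.0005],"yaw": 0},{"gripper": 1,"linear": [0.003,0,0.0005],"yaw": 0},{"gripper": 1,"linear": [0.003,0,0],"yaw": 0},{"gripper": 1,"linear": [0.003,0,0],"yaw": 0},{"gripper": 1,"linear": [0.003,0,0],"yaw": 0},{"gripper": 1,"linear": [0.003,0,0],"yaw": 0},{"gripper": 1,"linear": [0.003,0,0],"yaw": 0},{"gripper": 1,"linear": [0.003,0,0],"yaw": 0}]'

```text
time: 12.12
tool_pos: [485.3, 340.4, 72.3]
eef_rot: [[-0.02, -0.078, -0.997], [-0.009, -0.997, 0.078], [-1.0, 0.011, 0.019]]
ft_force: [-11.7, -4.4, 19.1]
grip_width: 58.1
```

Run:
```python
from h import *
to(484,339.5,73,-94.8)
print(manip.sense()['moment'])
```

```text
t 12.1167 p [485.3 340.4  72.3] tilt [-0.0197 -0.0095] jaw -94.45 yaw cmd 0.0062 d [-1.3 -0.9  0.7] tool d [-0.7  1.   1.3] F [-11.7  -4.4  19.1] g 58.1 q [ 0.87  0.46 -0.05 -0.01 -1.08  0.63]
[-1.39715923  3.61157444 -0.34555476]
```

Call:
step_arm --commands '[{"gripper": 1,"linear": [0.003,0,0.0003],"yaw": 0.003},{"gripper": 1,"linear": [0.003,0,0.0003],"yaw": 0.003},{"gripper": 1,"linear": [0.003,0,0],"yaw": 0},{"gripper": 1,"linear": [0.003,0,0],"yaw": 0},{"gripper": 1,"linear": [0.003,0,0],"yaw": 0},{"gripper": 1,"linear": [0.003,0,0],"yaw": 0},{"gripper": 1,"linear": [0.003,0,0],"yaw": 0},{"gripper": 1,"linear": [0.003,0,0],"yaw": 0},{"gripper": 1,"linear": [0.003,0,0],"yaw": 0},{"gripper": 1,"linear": [0.0015,0,0],"yaw": 0}]'

```text
time: 12.95
tool_pos: [485.1, 340.3, 72.4]
eef_rot: [[-0.004, -0.077, -0.997], [-0.004, -0.997, 0.077], [-1.0, 0.005, 0.004]]
ft_force: [-2.6, -2.1, 2.2]
grip_width: 58.3
```

Call:
step_arm --commands '[{"gripper": 1,"linear": [0,0,0],"yaw": 0},{"gripper": -1,"linear": [0,0,0],"yaw": 0},{"gripper": -1,"linear": [0,0,0],"yaw": 0},{"gripper": -1,"linear": [0,0,0],"yaw": 0},{"gripper": -1,"linear": [0,0,0],"yaw": 0},{"gripper": -1,"linear": [-0.001,0,0],"yaw": 0},{"gripper": -1,"linear": [-0.003,0,0],"yaw": 0},{"gripper": -1,"linear": [-0.005,0,0],"yaw": 0},{"gripper": -1,"linear": [-0.01,0,0],"yaw": 0},{"gripper": -1,"linear": [-0.01,0,0],"yaw": 0}]'

```text
time: 13.78
tool_pos: [486.4, 341.0, 100.9]
eef_rot: [[-0.003, -0.077, -0.997], [-0.005, -0.997, 0.077], [-1.0, 0.005, 0.003]]
ft_force: [-0.1, -0.4, -0.4]
grip_width: 85.7
```

Call:
step_arm --commands '[{"gripper": -1,"linear": [-0.015,0,0],"yaw": 0},{"gripper": -1,"linear": [-0.015,0,0],"yaw": 0},{"gripper": -1,"linear": [-0.015,0,0],"yaw": 0},{"gripper": -1,"linear": [-0.015,0,0],"yaw": 0},{"gripper": -1,"linear": [-0.015,0,0],"yaw": 0},{"gripper": -1,"linear": [-0.015,0,0],"yaw": 0},{"gripper": -1,"linear": [-0.005,0,0],"yaw": 0},{"gripper": -1,"linear": [0,0,0],"yaw": 0},{"gripper": -1,"linear": [0,0,0],"yaw": 0},{"gripper": -1,"linear": [0,0,0],"yaw": 0}]'

```text
time: 14.62
tool_pos: [488.2, 342.3, 213.1]
eef_rot: [[0.007, -0.076, -0.997], [0.005, -0.997, 0.077], [-1.0, -0.005, -0.007]]
ft_force: [0.1, -0.8, 0.4]
grip_width: 85.2
```

Run:
```python
from h import *
to(503.4,-396.5,170,-103.8)
import pickle
w=snap('wrist');b=snap('top');pickle.dump((w,b),open('w5.pkl','wb'))
cv2.imwrite('pics/w5.png',np.hstack([cv2.resize(w['img'][60:320,120:380],(400,400),interpolation=cv2.INTER_CUBIC),cv2.resize(b['img'][165:245,45:125],(400,400),interpolation=cv2.INTER_CUBIC)]))
```

```text
t 14.6167 p [488.2 342.3 213.1] tilt [0.0072 0.0049] jaw -94.39 yaw cmd 0.1643 d [  15.2 -738.8  -43.1] tool d [ 39.6 735.7 -71.4] F [ 0.1 -0.8  0.4] g 85.2 q [ 0.87  0.35  0.15  0.   -1.36  0.62]
```

View pics/w5.png

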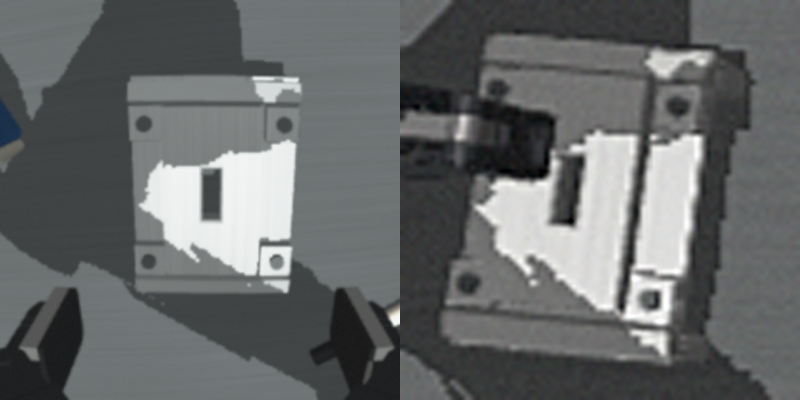

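The plate lies flat in the pocket inside all the stops. The slot is at crop (211,195). Next I compute the slot pose and travel to the stand.

Run:
```python
from h import *
import pickle
w,b=pickle.load(open('w5.pkl','rb'))
ang=lambda d:np.degrees(np.arctan2(d[1],d[0])).round(1)
f=lambda u,v,z:ray(w,u*.65+120,v*.65+60,z,True)[:2]
S=np.array([f(*q,66) for q in [(202,168),(220,168),(220,221),(202,221)]])
e=S[0]-S[3]+S[1]-S[2];print('slot',S.mean(0),ang(e),np.linalg.norm(e)/2)
H=np.array([f(*q,60) for q in [(144,124),(284,125),(277,262),(149,261)]]);e=H[0]-H[3]+H[1]-H[2];print('holes',H.mean(0),ang(e))
t=lambda u,v,z:ray(b,(u-400)*.2+45,v*.2+165,z)[:2]
S=np.array([t(*q,66) for q in [(559,154),(583,157),(575,223),(551,220)]]);e=S[0]-S[3]+S[1]-S[2];print('top slot',S.mean(0),ang(e))
```

```text
slot [485.61510363 340.24631056] -4.3 34.39358321122364
holes [482.90328785 338.71927213] -4.6
top slot [483.13477925 338.32748721] -3.2
```

Call:
step_arm --commands '[{"gripper": -1,"linear": [0,0.015,-0.0015],"yaw": 0},{"gripper": -1,"linear": [0,0.027,-0.0026],"yaw": 0},{"gripper": -1,"linear": [0,0.038,-0.0037],"yaw": 0},{"gripper": -1,"linear": [0,0.038,-0.0037],"yaw": 0},{"gripper": -1,"linear": [0,0.038,-0.0037],"yaw": 0},{"gripper": -1,"linear": [0,0.038,-0.0037],"yaw": 0},{"gripper": -1,"linear": [0,0.038,-0.0037],"yaw": 0},{"gripper": -1,"linear": [0,0.038,-0.0037],"yaw": 0},{"gripper": -1,"linear": [0,0.038,-0.0037],"yaw": 0},{"gripper": -1,"linear": [0,0.038,-0.0037],"yaw": 0}]'

```text
time: 15.55
tool_pos: [489.7, -18.9, 203.1]
eef_rot: [[-0.007, -0.066, -0.998], [-0.004, -0.998, 0.066], [-1.0, 0.005, 0.007]]
ft_force: [1.0, 0.0, -0.2]
grip_width: 84.8
```

Call:
step_arm --commands '[{"gripper": -1,"linear": [0,0.038,-0.0037],"yaw": 0},{"gripper": -1,"linear": [0,0.038,-0.0037],"yaw": 0},{"gripper": -1,"linear": [0,0.038,-0.0037],"yaw": 0},{"gripper": -1,"linear": [0,0.038,-0.0037],"yaw": 0},{"gripper": -1,"linear": [0,0.038,-0.0037],"yaw": 0},{"gripper": -1,"linear": [0,0.038,-0.0037],"yaw": 0},{"gripper": -1,"linear": [0,0.025,-0.0025],"yaw": 0},{"gripper": -1,"linear": [0,0.012,-0.0012],"yaw": 0.055},{"gripper": -1,"linear": [0,0,0],"yaw": 0.055},{"gripper": -1,"linear": [0,0,0],"yaw": 0.055}]'

```text
time: 16.38
tool_pos: [485.3, -309.5, 196.2]
eef_rot: [[-0.022, -0.244, -0.969], [-0.002, -0.97, 0.244], [-1.0, 0.007, 0.021]]
ft_force: [0.9, 0.3, 0.0]
grip_width: 85.2
```

Call:
step_arm --commands '[{"gripper": -1,"linear": [0,0,0],"yaw": 0},{"gripper": -1,"linear": [0,0,0],"yaw": 0},{"gripper": -1,"linear": [0,0,0],"yaw": 0},{"gripper": -1,"linear": [0,0,0],"yaw": 0},{"gripper": -1,"linear": [0,0,0],"yaw": 0},{"gripper": -1,"linear": [0,0,0],"yaw": 0},{"gripper": -1,"linear": [0,0,0],"yaw": 0},{"gripper": -1,"linear": [0,0,0],"yaw": 0},{"gripper": -1,"linear": [0,0,0],"yaw": 0},{"gripper": -1,"linear": [0,0,0],"yaw": 0}]'

```text
time: 17.22
tool_pos: [483.1, -309.0, 194.1]
eef_rot: [[-0.026, -0.239, -0.971], [-0.0, -0.971, 0.239], [-1.0, 0.007, 0.026]]
ft_force: [-0.2, -0.1, 0.4]
grip_width: 85.6
```

Run:
```python
from h import *
to(503.4,-396.5,170,-103.8)
import pickle
w=snap('wrist');pickle.dump(w,open('w6.pkl','wb'))
cv2.imwrite('pics/w6.png',cv2.resize(w['img'],(800,600),interpolation=cv2.INTER_CUBIC))
```

```text
t 17.2167 p [ 483.1 -309.   194.1] tilt [-0.0264 -0.0002] jaw -103.85 yaw cmd -0.0008 d [ 20.3 -87.5 -24.1] tool d [ 23.6  80.  -41.3] F [-0.2 -0.1  0.4] g 85.6 q [-0.29  0.34  0.08  0.01 -1.33  1.62]
```

View pics/w6.png

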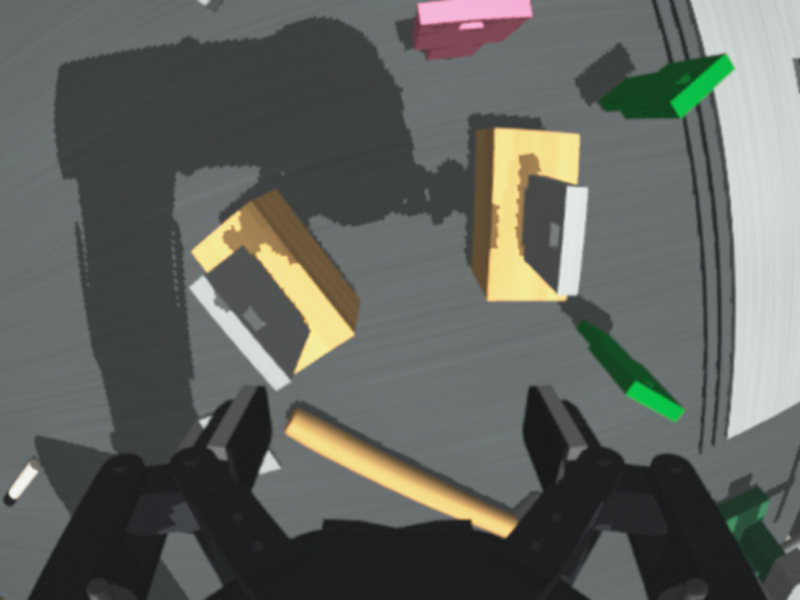

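The wrist view shows the outer, narrow lug's top face with corners (566,186), (588,188), (577,297) and (557,293). The wide one is at (240,330).

Run:
```python
from h import *
import pickle
w=pickle.load(open('w6.pkl','rb'))
ang=lambda d:np.degrees(np.arctan2(d[1],d[0])).round(1)
f=lambda u,v,z:ray(w,u*.64,v*.64,z,True)[:2]
S=np.array([f(*q,122) for q in [(566,186),(588,188),(577,297),(557,293)]])
e=S[0]-S[3]+S[1]-S[2];c=S.mean(0);print('lug',c,ang(e),np.linalg.norm(e)/2,np.linalg.norm(S[1]-S[0]))
S=np.array([f(*q,60) for q in [(492,127),(580,134),(566,300),(488,301)]]);print('stand',S.mean(0),ang(S[0]-S[3]),np.linalg.norm(S[0]-S[3]))
to(*c,170,-90+ang(e))
```

```text
lug [ 504.72677232 -395.79259998] -13.7 50.006793338817964 10.675230734409906
stand [ 504.64704009 -395.92882726] -12.6 100.96936186713756
t 17.2667 p [ 483.1 -309.   194.1] tilt [-0.0264 -0.0002] jaw -103.85 yaw cmd -0.0026 d [ 21.7 -86.8 -24.1] tool d [ 23.6  79.  -42.4] F [-0.  -0.7 -0.3] g 85.0 q [-0.29  0.34  0.08  0.01 -1.33  1.62]
```

Call:
step_arm --commands '[{"gripper": -1,"linear": [0.002,0.007,-0.004],"yaw": 0},{"gripper": -1,"linear": [0.002,0.014,-0.0075],"yaw": 0},{"gripper": -1,"linear": [0.002,0.018,-0.01],"yaw": 0},{"gripper": -1,"linear": [0.002,0.018,-0.01],"yaw": 0},{"gripper": -1,"linear": [0.002,0.014,-0.0075],"yaw": 0},{"gripper": -1,"linear": [0.002,0.007,-0.004],"yaw": 0},{"gripper": -1,"linear": [0,0,0],"yaw": 0},{"gripper": -1,"linear": [0,0,0],"yaw": 0},{"gripper": -1,"linear": [0,0,0],"yaw": 0},{"gripper": -1,"linear": [0,0,0],"yaw": 0}]'

```text
time: 18.1
tool_pos: [507.0, -400.1, 179.6]
eef_rot: [[-0.027, -0.238, -0.971], [0.0, -0.971, 0.238], [-1.0, 0.006, 0.026]]
ft_force: [-0.1, 0.1, 0.2]
grip_width: 85.6
```

Run:
```python
from h import *
to(504.6,-396,92,-103.7)
```

```text
t 18.1 p [ 507.  -400.1  179.6] tilt [-0.0268  0.0004] jaw -103.75 yaw cmd -0.0009 d [ -2.4   4.1 -87.6] tool d [87.6 -4.   1. ] F [-0.1  0.1  0.2] g 85.6 q [-0.42  0.49  0.27  0.01 -1.37  1.75]
```

Call:
step_arm --commands '[{"gripper": -1,"linear": [0.006,-0.0005,0],"yaw": 0},{"gripper": -1,"linear": [0.012,-0.0005,0.0002],"yaw": 0},{"gripper": -1,"linear": [0.015,-0.0005,0.0002],"yaw": 0},{"gripper": -1,"linear": [0.015,-0.0005,0.0002],"yaw": 0},{"gripper": -1,"linear": [0.015,-0.0005,0.0002],"yaw": 0},{"gripper": -1,"linear": [0.012,-0.0005,0.0002],"yaw": 0},{"gripper": -1,"linear": [0.006,-0.0005,0],"yaw": 0},{"gripper": -1,"linear": [0.003,-0.0005,0],"yaw": 0},{"gripper": -1,"linear": [0,0,0],"yaw": 0},{"gripper": -1,"linear": [0,0,0],"yaw": 0}]'

```text
time: 18.93
tool_pos: [506.1, -390.4, 94.9]
eef_rot: [[-0.02, -0.231, -0.973], [-0.002, -0.973, 0.231], [-1.0, 0.007, 0.019]]
ft_force: [-0.1, 0.0, -0.3]
grip_width: 85.3
```

Run:
```python
from h import *
to(504.6,-396,92,-103.7)
```

```text
t 18.9333 p [ 506.1 -390.4   94.9] tilt [-0.0203 -0.002 ] jaw -103.37 yaw cmd 0.0057 d [-1.5 -5.6 -2.9] tool d [3.  5.8 0.1] F [-0.1  0.  -0.3] g 85.3 q [-0.41  0.52  0.1   0.01 -1.17  1.74]
```

Call:
step_arm --commands '[{"gripper": -1,"linear": [0.001,0.0018,0],"yaw": 0.003},{"gripper": -1,"linear": [0.001,0.0018,0],"yaw": 0.003},{"gripper": -1,"linear": [0.001,0.0016,0],"yaw": 0},{"gripper": -1,"linear": [0,0,0],"yaw": 0},{"gripper": -1,"linear": [0,0,0],"yaw": 0},{"gripper": -1,"linear": [0,0,0],"yaw": 0},{"gripper": -1,"linear": [0,0,0],"yaw": 0},{"gripper": -1,"linear": [0,0,0],"yaw": 0},{"gripper": -1,"linear": [0,0,0],"yaw": 0},{"gripper": -1,"linear": [0,0,0],"yaw": 0}]'

```text
time: 19.77
tool_pos: [506.3, -397.2, 95.2]
eef_rot: [[-0.015, -0.238, -0.971], [-0.005, -0.971, 0.238], [-1.0, 0.009, 0.013]]
ft_force: [0.8, -0.0, 0.2]
grip_width: 85.5
```

Run:
```python
from h import *
to(504.6,-396,92,-103.7)
```

```text
t 19.7667 p [ 506.3 -397.2   95.2] tilt [-0.015  -0.0052] jaw -103.76 yaw cmd -0.001 d [-1.7  1.2 -3.2] tool d [ 3.2 -0.8  1.9] F [ 0.8 -0.   0.2] g 85.5 q [-0.42  0.52  0.11  0.01 -1.17  1.74]
```

Call:
step_arm --commands '[{"gripper": -1,"linear": [0.0015,-0.0007,0.0008],"yaw": 0},{"gripper": -1,"linear": [0.0015,0,0.0008],"yaw": 0},{"gripper": 1,"linear": [0,0,0],"yaw": 0},{"gripper": 1,"linear": [0,0,0],"yaw": 0},{"gripper": 1,"linear": [0,0,0],"yaw": 0},{"gripper": 1,"linear": [0,0,0],"yaw": 0},{"gripper": 1,"linear": [0,0,0],"yaw": 0},{"gripper": 1,"linear": [0,0,0],"yaw": 0},{"gripper": 1,"linear": [0,0,0],"yaw": 0},{"gripper": 1,"linear": [0,0,0],"yaw": 0}]'

```text
time: 20.6
tool_pos: [504.7, -395.9, 91.8]
eef_rot: [[-0.015, -0.238, -0.971], [-0.005, -0.971, 0.238], [-1.0, 0.009, 0.013]]
ft_force: [-0.4, 0.2, -1.0]
grip_width: 9.3
```

Call:
step_arm --commands '[{"gripper": 1,"linear": [0,0,0],"yaw": 0},{"gripper": 1,"linear": [0,0,0],"yaw": 0},{"gripper": 1,"linear": [0,0,0],"yaw": 0},{"gripper": 1,"linear": [0,0,0],"yaw": 0},{"gripper": 1,"linear": [0,0,0],"yaw": 0},{"gripper": 1,"linear": [0,0,0],"yaw": 0},{"gripper": 1,"linear": [0,0,0],"yaw": 0},{"gripper": 1,"linear": [0,0,0],"yaw": 0},{"gripper": 1,"linear": [0,0,0],"yaw": 0},{"gripper": 1,"linear": [0,0,0],"yaw": 0}]'

```text
time: 21.43
tool_pos: [504.7, -395.9, 91.8]
eef_rot: [[-0.015, -0.238, -0.971], [-0.005, -0.971, 0.238], [-1.0, 0.008, 0.014]]
ft_force: [0.8, 0.2, 0.9]
grip_width: 9.0
```

Run:
```python
from h import *
to(504.6,-396,92,-103.7)
```

```text
t 21.4333 p [ 504.7 -395.9   91.8] tilt [-0.0152 -0.005 ] jaw -103.74 yaw cmd -0.0008 d [-0.1 -0.1  0.2] tool d [-0.2  0.1  0. ] F [0.8 0.2 0.9] g 9.0 q [-0.42  0.52  0.1   0.01 -1.16  1.74]
```

Call:
step_arm --commands '[{"gripper": 1,"linear": [-0.003,0,0],"yaw": 0},{"gripper": 1,"linear": [-0.006,0,0],"yaw": 0},{"gripper": 1,"linear": [-0.008,0,0],"yaw": 0},{"gripper": 1,"linear": [-0.008,0,0],"yaw": 0},{"gripper": 1,"linear": [-0.008,0,0],"yaw": 0},{"gripper": 1,"linear": [-0.008,0,0],"yaw": 0},{"gripper": 1,"linear": [-0.008,0,0],"yaw": 0},{"gripper": 1,"linear": [-0.008,0,0],"yaw": 0},{"gripper": 1,"linear": [-0.008,0,0],"yaw": 0},{"gripper": 1,"linear": [-0.008,0,0],"yaw": 0}]'

```text
time: 22.27
tool_pos: [504.4, -394.2, 169.1]
eef_rot: [[-0.02, -0.238, -0.971], [-0.001, -0.971, 0.239], [-1.0, 0.005, 0.019]]
ft_force: [0.0, 0.1, -2.7]
grip_width: 9.2
```

Call:
step_arm --commands '[{"gripper": 1,"linear": [-0.01,0,0],"yaw": 0},{"gripper": 1,"linear": [-0.01,0,0],"yaw": 0},{"gripper": 1,"linear": [-0.01,0,0],"yaw": 0},{"gripper": 1,"linear": [-0.008,0,0],"yaw": 0},{"gripper": 1,"linear": [-0.004,0,0],"yaw": 0},{"gripper": 1,"linear": [-0.002,0,0],"yaw": 0},{"gripper": 1,"linear": [-0.001,0,0],"yaw": 0},{"gripper": 1,"linear": [0,0,0],"yaw": 0},{"gripper": 1,"linear": [0,0,0],"yaw": 0},{"gripper": 1,"linear": [0,0,0],"yaw": 0}]'

```text
time: 23.1
tool_pos: [505.3, -394.2, 220.5]
eef_rot: [[-0.018, -0.239, -0.971], [-0.001, -0.971, 0.239], [-1.0, 0.006, 0.017]]
ft_force: [0.2, 0.4, -2.8]
grip_width: 9.5
```

Run:
```python
from h import *
to(485.5,340,200,-94.4)
```

```text
t 23.1 p [ 505.3 -394.2  220.5] tilt [-0.0178 -0.0014] jaw -103.8 yaw cmd -0.1641 d [-19.8 734.2 -20.5] tool d [  19.8 -708.3  194.1] F [ 0.2  0.4 -2.8] g 9.5 q [-0.41  0.46  0.32  0.01 -1.45  1.74]
```

Call:
step_arm --commands '[{"gripper": 1,"linear": [-0.0003,-0.008,0.0022],"yaw": 0},{"gripper": 1,"linear": [-0.0003,-0.016,0.0044],"yaw": 0},{"gripper": 1,"linear": [-0.0003,-0.024,0.0066],"yaw": 0},{"gripper": 1,"linear": [-0.0003,-0.03,0.0082],"yaw": 0},{"gripper": 1,"linear": [-0.0003,-0.03,0.0082],"yaw": 0},{"gripper": 1,"linear": [-0.0003,-0.03,0.0082],"yaw": 0},{"gripper": 1,"linear": [-0.0003,-0.03,0.0082],"yaw": 0},{"gripper": 1,"linear": [-0.0003,-0.03,0.0082],"yaw": 0},{"gripper": 1,"linear": [-0.0003,-0.03,0.0082],"yaw": 0},{"gripper": 1,"linear": [-0.0003,-0.03,0.0082],"yaw": 0}]'

```text
time: 23.93
tool_pos: [494.2, -116.5, 217.9]
eef_rot: [[-0.026, -0.247, -0.969], [0.002, -0.969, 0.247], [-1.0, 0.005, 0.026]]
ft_force: [1.0, -0.4, -2.6]
grip_width: 9.3
```

Call:
step_arm --commands '[{"gripper": 1,"linear": [-0.0003,-0.03,0.0082],"yaw": 0},{"gripper": 1,"linear": [-0.0003,-0.03,0.0082],"yaw": 0},{"gripper": 1,"linear": [-0.0003,-0.03,0.0082],"yaw": 0},{"gripper": 1,"linear": [-0.0003,-0.03,0.0082],"yaw": 0},{"gripper": 1,"linear": [-0.0003,-0.03,0.0082],"yaw": 0},{"gripper": 1,"linear": [-0.0003,-0.03,0.0082],"yaw": 0},{"gripper": 1,"linear": [-0.0003,-0.03,0.0082],"yaw": 0},{"gripper": 1,"linear": [-0.0003,-0.024,0.0066],"yaw": 0},{"gripper": 1,"linear": [-0.0003,-0.016,0.0044],"yaw": 0},{"gripper": 1,"linear": [-0.0003,-0.008,0.0022],"yaw": 0}]'

```text
time: 24.77
tool_pos: [480.3, 171.3, 221.2]
eef_rot: [[-0.026, -0.241, -0.97], [0.004, -0.971, 0.241], [-1.0, 0.002, 0.027]]
ft_force: [-0.2, -0.1, -3.5]
grip_width: 9.3
```

Run:
```python
from h import *
to(485.5,340,180,-94.4)
```

```text
t 24.7667 p [480.3 171.3 221.2] tilt [-0.0264  0.0044] jaw -103.94 yaw cmd -0.1665 d [  5.2 168.7 -41.2] tool d [  41.8 -165.1   34.5] F [-0.2 -0.1 -3.5] g 9.3 q [ 0.64  0.2  -0.03 -0.02 -1.36  0.7 ]
```

Call:
step_arm --commands '[{"gripper": 1,"linear": [0.003,-0.01,0.002],"yaw": 0},{"gripper": 1,"linear": [0.004,-0.02,0.0042],"yaw": 0},{"gripper": 1,"linear": [0.004,-0.028,0.0058],"yaw": 0},{"gripper": 1,"linear": [0.004,-0.028,0.0058],"yaw": 0},{"gripper": 1,"linear": [0.004,-0.028,0.0058],"yaw": 0},{"gripper": 1,"linear": [0.004,-0.022,0.0046],"yaw": 0},{"gripper": 1,"linear": [0.003,-0.012,0.0025],"yaw": -0.02},{"gripper": 1,"linear": [0,-0.006,0.0012],"yaw": -0.04},{"gripper": 1,"linear": [0,0,0],"yaw": -0.05},{"gripper": 1,"linear": [0,0,0],"yaw": -0.05}]'

```text
time: 25.6
tool_pos: [483.0, 335.1, 190.6]
eef_rot: [[-0.03, -0.078, -0.996], [0.0, -0.997, 0.078], [-1.0, 0.002, 0.03]]
ft_force: [0.3, 0.2, -3.2]
grip_width: 9.3
```

Call:
step_arm --commands '[{"gripper": 1,"linear": [0,0,0],"yaw": 0},{"gripper": 1,"linear": [0,0,0],"yaw": 0},{"gripper": 1,"linear": [0,0,0],"yaw": 0},{"gripper": 1,"linear": [0,0,0],"yaw": 0},{"gripper": 1,"linear": [0,0,0],"yaw": 0},{"gripper": 1,"linear": [0,0,0],"yaw": 0},{"gripper": 1,"linear": [0,0,0],"yaw": 0},{"gripper": 1,"linear": [0,0,0],"yaw": 0},{"gripper": 1,"linear": [0,0,0],"yaw": 0},{"gripper": 1,"linear": [0,0,0],"yaw": 0}]'

```text
time: 26.43
tool_pos: [483.2, 332.5, 190.1]
eef_rot: [[-0.03, -0.083, -0.996], [-0.001, -0.997, 0.083], [-1.0, 0.003, 0.03]]
ft_force: [-0.3, -0.1, -3.2]
grip_width: 9.2
```

Run:
```python
from h import *
to(485.5,340,160,-94.4)
```

```text
t 26.4333 p [483.2 332.5 190.1] tilt [-0.0305 -0.0008] jaw -94.78 yaw cmd -0.0067 d [  2.3   7.5 -30.1] tool d [30.  -7.7 -2.6] F [-0.3 -0.1 -3.2] g 9.2 q [ 0.86  0.37  0.12 -0.02 -1.35  0.64]
```

Call:
step_arm --commands '[{"gripper": 1,"linear": [0.003,-0.0012,-0.0006],"yaw": -0.004},{"gripper": 1,"linear": [0.006,-0.0012,-0.0006],"yaw": -0.003},{"gripper": 1,"linear": [0.007,-0.0012,-0.0006],"yaw": 0},{"gripper": 1,"linear": [0.006,-0.0012,-0.0006],"yaw": 0},{"gripper": 1,"linear": [0.004,-0.0012,-0.0006],"yaw": 0},{"gripper": 1,"linear": [0.002,-0.0012,-0.0006],"yaw": 0},{"gripper": 1,"linear": [0,0,0],"yaw": 0},{"gripper": 1,"linear": [0,0,0],"yaw": 0},{"gripper": 1,"linear": [0,0,0],"yaw": 0},{"gripper": 1,"linear": [0,0,0],"yaw": 0}]'

```text
time: 27.27
tool_pos: [486.4, 340.1, 157.5]
eef_rot: [[-0.032, -0.076, -0.997], [-0.002, -0.997, 0.076], [-0.999, 0.005, 0.032]]
ft_force: [0.5, 1.4, -3.9]
grip_width: 9.5
```

```bash
cat >> h.py <<'E'
def tip():
    s=manip.sense();R=s['eef_rot'];p=s['tool_pos']
    u=np.array([-1,.0085,.0135]); print('tip',(p-R@u*79.8).round(1),'lug up',(R@u).round(4))
E
python3 - <<'E'
from h import *
to(486.6,339.4,152,-94.4);tip()
import pickle
w=snap('wrist');pickle.dump(w,open('w7.pkl','wb'))
cv2.imwrite('pics/w7.png',cv2.resize(w['img'][70:330,120:380],(600,600),interpolation=cv2.INTER_CUBIC))
E
```

```text
t 27.2667 p [486.4 340.1 157.5] tilt [-0.0322 -0.0025] jaw -94.33 yaw cmd 0.0012 d [ 0.2 -0.7 -5.5] tool d [ 5.5  0.6 -0.4] F [ 0.5  1.4 -3.9] g 9.5 q [ 0.86  0.4   0.09 -0.02 -1.28  0.64]
tip [485.  340.5  77.7] lug up [ 0.0181 -0.005   1.    ]
```

View pics/w7.png

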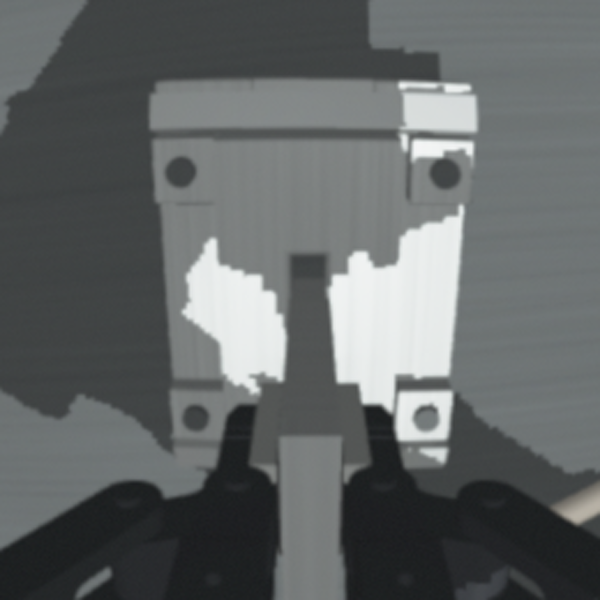

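The crop shows the lug blade above the slot. The visible far end of the slot is at (290–327,255) and the jig holes are at (181,172), (445,172), (426,418) and (195,418).

Run:
```python
from h import *
import pickle
w=pickle.load(open('w7.pkl','rb'))
f=lambda u,v,z:ray(w,u/600*260+120,v/600*260+70,z,True)[:2]
a=f(290,255,66);b=f(327,255,66);m=(a+b)/2;t=np.radians(-4.4)
print(m,np.linalg.norm(a-b),'slot c',m-17.5*np.array([np.cos(t),np.sin(t)]))
print('holes',np.mean([f(*q,60) for q in [(181,172),(445,172),(426,418),(195,418)]],0))
```

```text
[502.64666583 338.67907786] 12.036741674594191 slot c [485.19824267 340.02166086]
holes [482.9387149 338.9910817]
```

Call:
step_arm --commands '[{"gripper": 1,"linear": [0.002,0.0002,-0.0001],"yaw": 0},{"gripper": 1,"linear": [0.003,0.0002,-0.0001],"yaw": 0},{"gripper": 1,"linear": [0.003,0,-0.0001],"yaw": 0},{"gripper": 1,"linear": [0.003,0,-0.0001],"yaw": 0},{"gripper": 1,"linear": [0.002,0,-0.0001],"yaw": 0},{"gripper": 1,"linear": [0.001,0,0],"yaw": 0},{"gripper": 1,"linear": [0,0,0],"yaw": 0},{"gripper": 1,"linear": [0,0,0],"yaw": 0},{"gripper": 1,"linear": [0,0,0],"yaw": 0},{"gripper": 1,"linear": [0,0,0],"yaw": 0}]'

```text
time: 28.15
tool_pos: [486.7, 339.6, 142.7]
eef_rot: [[-0.031, -0.076, -0.997], [-0.002, -0.997, 0.076], [-1.0, 0.004, 0.031]]
ft_force: [0.5, 0.4, -2.7]
grip_width: 9.4
```

Run:
```python
from h import *
to(486.6,339.6,112,-94.4);tip()
```

```text
t 28.15 p [486.7 339.6 142.7] tilt [-0.0312 -0.0015] jaw -94.34 yaw cmd 0.001 d [ -0.1   0.  -30.7] tool d [30.7 -0.1 -0.9] F [ 0.5  0.4 -2.7] g 9.4 q [ 0.86  0.41  0.06 -0.02 -1.24  0.64]
tip [485.3 340.1  62.9] lug up [ 0.0171 -0.0059  1.    ]
```

Call:
step_arm --commands '[{"gripper": 1,"linear": [0.002,0,-0.0001],"yaw": 0},{"gripper": 1,"linear": [0.002,0,-0.0001],"yaw": 0},{"gripper": 1,"linear": [0.002,0,-0.0001],"yaw": 0},{"gripper": 1,"linear": [0.002,0,-0.0001],"yaw": 0},{"gripper": 1,"linear": [0.002,0,0],"yaw": 0},{"gripper": 1,"linear": [0.002,0,0],"yaw": 0},{"gripper": 1,"linear": [0.001,0,0],"yaw": 0},{"gripper": 1,"linear": [0,0,0],"yaw": 0},{"gripper": 1,"linear": [0,0,0],"yaw": 0},{"gripper": 1,"linear": [0,0,0],"yaw": 0}]'

```text
time: 28.98
tool_pos: [486.7, 339.6, 128.3]
eef_rot: [[-0.031, -0.076, -0.997], [-0.001, -0.997, 0.076], [-1.0, 0.004, 0.031]]
ft_force: [-0.8, -0.9, -3.4]
grip_width: 9.3
```

Run:
```python
from h import *
to(486.6,339.6,112,-94.4);tip();print(manip.sense()['moment'])
```

```text
t 28.9833 p [486.7 339.6 128.3] tilt [-0.0312 -0.0015] jaw -94.34 yaw cmd 0.0011 d [ -0.1   0.  -16.3] tool d [16.3 -0.1 -0.4] F [-0.8 -0.9 -3.4] g 9.3 q [ 0.86  0.42  0.04 -0.02 -1.21  0.64]
tip [485.3 340.   48.5] lug up [ 0.0171 -0.006   1.    ]
[ 0.02128521 -0.05500497 -0.02349917]
```

Call:
step_arm --commands '[{"gripper": 1,"linear": [0.002,0,-0.0001],"yaw": 0},{"gripper": 1,"linear": [0.002,0,-0.0001],"yaw": 0},{"gripper": 1,"linear": [0.002,0,-0.0001],"yaw": 0},{"gripper": 1,"linear": [0.002,0,-0.0001],"yaw": 0},{"gripper": 1,"linear": [0.002,0,0],"yaw": 0},{"gripper": 1,"linear": [0.002,0,0],"yaw": 0},{"gripper": 1,"linear": [0.002,0,0],"yaw": 0},{"gripper": 1,"linear": [0.001,0,0],"yaw": 0},{"gripper": 1,"linear": [0,0,0],"yaw": 0},{"gripper": 1,"linear": [0,0,0],"yaw": 0}]'

```text
time: 29.82
tool_pos: [486.6, 339.5, 111.6]
eef_rot: [[-0.031, -0.076, -0.997], [-0.002, -0.997, 0.076], [-1.0, 0.004, 0.031]]
ft_force: [-0.2, -0.0, -2.8]
grip_width: 9.6
```

Call:
step_arm --commands '[{"gripper": 1,"linear": [0,0,0],"yaw": 0},{"gripper": 1,"linear": [0,0,0],"yaw": 0},{"gripper": 1,"linear": [0,0,0],"yaw": 0},{"gripper": 1,"linear": [0,0,0],"yaw": 0},{"gripper": 1,"linear": [0,0,0],"yaw": 0},{"gripper": 1,"linear": [0,0,0],"yaw": 0},{"gripper": 1,"linear": [0,0,0],"yaw": 0},{"gripper": 1,"linear": [0,0,0],"yaw": 0},{"gripper": 1,"linear": [0,0,0],"yaw": 0},{"gripper": 1,"linear": [0,0,0],"yaw": 0}]'

```text
time: 30.65
tool_pos: [486.9, 339.7, 112.2]
eef_rot: [[-0.03, -0.076, -0.997], [-0.001, -0.997, 0.076], [-1.0, 0.003, 0.03]]
ft_force: [0.3, 0.3, -3.5]
grip_width: 9.4
```

Run:
```python
from h import *
to(486.6,339.6,112,-94.4);tip();print(manip.sense()['moment'])
w=snap('wrist');c=snap('scene')
cv2.imwrite('pics/w8.png',np.hstack([cv2.resize(w['img'][70:330,120:380],(400,400),interpolation=cv2.INTER_CUBIC),cv2.resize(c['img'][90:190,330:430],(400,400),interpolation=cv2.INTER_CUBIC)]))
```

```text
t 30.65 p [486.9 339.7 112.2] tilt [-0.0303 -0.0007] jaw -94.34 yaw cmd 0.0011 d [-0.3 -0.1 -0.2] tool d [0.3 0.2 0.3] F [ 0.3  0.3 -3.5] g 9.4 q [ 0.86  0.43  0.01 -0.02 -1.17  0.65]
tip [485.6 340.3  32.4] lug up [ 0.0162 -0.0067  1.    ]
[-0.04466859 -0.11710071  0.01420389]
```

View pics/w8.png

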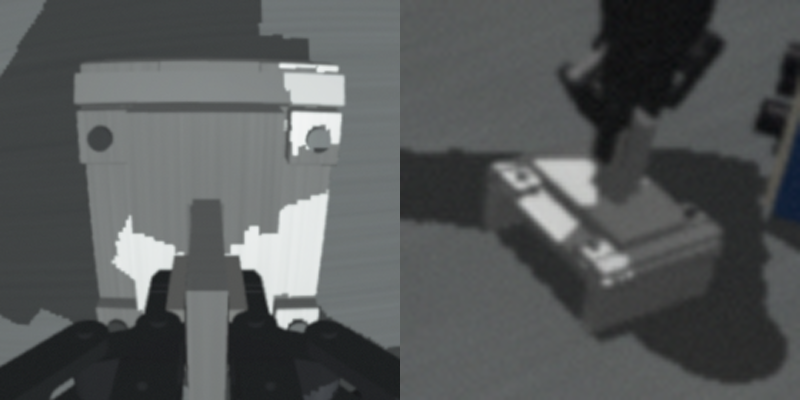

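Both views show the plate still seated flat and the blade passing into the slot, with the head clear above the plate. The measured force is just the lug's weight, so I hand in.

```bash
python3 -c "
from h import *
print(manip.close_job());print(manip.sense()['time'])"
```

```text
the job is handed in; nothing more can be done
None
the job is handed in; nothing more can be done
```

I seated the plate in the jig and let go of it. The narrow lug came from the outer stand (its head measured 50 mm), and the gripper still holds it through the slot. I handed the job in at about 31 s; no verdict is reported.

**Last checks:**
- **Depth:** the blade end is at about z = 32 mm, roughly 18 mm below the plate's underside. The shoulder is about 14 mm above the plate's top.
- **Upright:** the lug leans about 0.018 rad (1°).
- **Load:** the wrist force is about 3 N, which is just the lug's weight, with under 0.5 N sideways. I saw no sign of it leaning on the plate.

**What disagreed or went less well:**
- **Sag while carrying:** the tool tilted about 0.07 rad with the plate in hand. I levelled it by pressing the plate onto the pocket floor (readings up to about 19 N) before releasing.
- **Plate position:** it sits about 2–2.7 mm along x and 1–1.5 mm along y from the jig's measured centre. That is about at the limit of the pocket's play, or slightly over it in x. In the pictures it lies flat inside the stops.
- **Cameras:** the top camera read about 2 mm off the wrist camera. I used the wrist camera's values.

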